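# Gauge the enamel inside the ring mark

## Robot

A 7-joint arm with a two-finger parallel gripper is mounted at the origin on the work surface. World frame = base frame: x ahead of the robot, y to its left, z up, the work surface at z = 0. Lengths are in m, angles in degrees, forces in N, time in s.
With the tool pointing down it reaches from about 0.425 to 0.875 m from the base axis. Payload 4.7 kg.
Tool frame: the origin (TCP) lies on the centre line of the jaws, within the pads' length; the fingertips stand 17 mm ahead of it and the grasp point (between the pads) lies 2 mm behind it; z points along the fingers, y is the line along which they close (so a half turn about z gives the same grasp; the last joint's range is limited). The gripper opens to 87 mm and grips with 3 to 60 N. Pads are 19 mm wide; open, the fingers measure 117 mm over their backs; the gripper's body (75 mm by 190 mm) begins 51 mm behind the grasp point.
Start: joints at [78.1, 18.392, -4.016, 83.108, 1.295, 78.541, -3.26], TCP at [0.143, -0.634, 0.24] pointing down, gripper open.
Joint ranges: [-163.93, 163.93], [-17.29, 119.83], [-79.2, 71.16], [3.27, 140.29], [-89.18, 269.18], [5.43, 117.66], [-154.24, 154.24]. Speed limits (degrees/s): [147.25, 147.25, 180, 180, 180, 180, 180].

## Interface

Orientations are given as [roll, pitch, yaw] about the fixed x, y, z axes, in that order (R = Rz(yaw) Ry(pitch) Rx(roll)).
In Python, from cell import env, read_camera gives the robot as it stands.
- The arm moves only by the shell command python3 -m jog 'ROWS' [FORCE]. ROWS is JSON, a list of rows, each a list of 5 numbers: the opening, from 0 (shut) to 1 (fully open), then the shift along the tool's x, y, z each as a share of 0.02 m, from -1 to 1, then the turn about the tool's z as a share of 45 degrees, from -1 to 1. In form: [[gripper, x, y, z, yaw], ...]. A call has 1 to 12 rows; each row shifts and turns the commanded pose from where the row before left it, along the tool's axes as they then stand; what a row does not reach is not made up. A row lasts 1/12 s, in which the tool goes at most 41.7 mm and 7.16 degrees, less where a joint would pass 70% of its speed; a pose out of reach is approached as far as the arm can. A call with a number of a shift or a turn outside -1 to 1 is refused whole. A call with a gripper value outside its range is refused whole. The fingers move at their own pace and stop on an object; FORCE is the grip in N (left out, the last holds). Time passes only in rows, so rows that do not move let the fingers close. It gives the time, the measured TCP pose, the force, the opening and the grip force at its end, in the units of the state.
- env.get_obs(): the state, without advancing time (a new reading comes with each control period).
- read_camera(name): name is "side" or "top"; returns a dict with "color" (480x640x3 uint8, red, green, blue), "range_z" (480x640 float32, m along the optical axis (not along the pixel's ray), 0 where there is no reading), "mtx" (3x3 intrinsics, pixels), "world_from_camera" (4x4, takes a point from camera to world coordinates). Camera axes: x right, y down, z forward; pixel columns grow to the right and rows downward; lengths in m; the calibration is good to about 2 mm. A picture is of the moment at which its call begins.
- env.sign_off(): hands the job in; it is judged then, once.
The state is a dict: "time_s": time; "qpos": joint angles; "joint_velocities": joint speeds; "effort": joint torques, N m; "tool_pos": TCP position; "tool_rot": TCP orientation; "force": force on the tool from outside, world axes, zero at the start; "wrist_torque": the same for the moment, N m; "grip_width": finger opening in m; "grasp_force": force on a finger pad.
Only numpy, scipy, OpenCV 4.12 (cv2) and the standard library are available. Lean on these libraries where they do the work, as an engineer would, in place of code of your own. Each camera call takes 0.05 s, during which the arm holds its last target. There are 200 camera calls.

## Task

Draw the pen-shaped coating gauge up out of its holder and set its spring nose inside the ring inked on the sloping flank of the big white cone flange (not on a cross), with the gauge square to the flank there and the nose pressed gently to about half its travel, not pushed hard against its stop. Touch the flange nowhere but at the ring, leave the holder standing and the other things alone, and finish while still holding the gauge steady there for the reading: do not lift it off or let go.

Things in the scene. Friction and masses are not known exactly. Their poses are not given: they have to be found in the camera images.
- probe: Round pen-shaped gauge, 180 g (x0.7 to 1.4), upright in the holder, hung by its collar. Origin: on its axis at the collar's underside; z along the axis to the handle end (up). Collar 42 mm dia, z 0 to 8 mm. Black handle to grip: 24 mm dia, z 8 to 85. Barrel 25 mm dia, z -62 to 0. Steel spring nose 10 mm dia, round end, tip at z -80 when out. Its turn about its own axis does not matter.
- nose_tip (a point): The very end of the gauge's round-ended spring nose, on the gauge's axis (80 mm below the collar's underside when the nose is fully out).
- nose (a joint): How far the spring nose is pushed into the barrel, in m: 0 fully out, 0.012 hard against its stop. The spring gives 1.4 N at 0, 3.5 N at half travel (0.006) and 5.6 N at the stop (350 N/m).
- holder: Loose upright holder, 800 g, 100 mm tall: dark round foot 90 mm dia, 12 mm thick, with an upright aluminium tube of 45 mm outer, 33 mm inner diameter, open at the top. Origin: centre of the foot's underside; z up. The gauge's collar rests on the rim (z = 100 mm); its barrel and nose hang 80 mm inside.
- flange: Big white enamelled cone flange on the bench, fixed. 220 mm dia with an upright edge 12 mm high, a cone flank at 25 degrees to the level up to 90 mm dia, then a flat and a hub 60 mm dia; 60 mm high overall. Origin: centre of the underside; z up. The ring mark is on the flank towards its -x; two crosses of the same ink lie 1.25 rad round to either side.
- spot: The ring inked on the flange's flank, 20 mm diameter, 78 mm from the flange's axis and 27 mm above the bench. Origin: centre of the ring, on the surface; z points squarely out of the flank there (25 degrees from vertical, leaning away from the flange's axis).
- tub: Bystander: clear round tub with orange lid, 72 mm diameter, 85 mm tall; origin centre of underside. Leave alone.
- pulley: Bystander: small white pulley lying flat, 80 mm diameter, 40 mm tall; origin centre of underside. Leave alone.
- screwdriver: Bystander: screwdriver, 150 mm long, lying on the bench near the robot. Leave alone.
Not all that is in view belongs to the job. Several things look just like the holder: the one meant starts farthest from the robot's base.

How it is judged:
By the outcome, as a careful person would: the job done as asked, in the order asked, and still so for the second after the job is handed in, while the arm keeps its last pose, push and grip.
It also fails if it takes over 48 s, if anything falls off the work surface, if the arm or the gripper's body presses on something with over 40 N, if the wrist force passes 120 N, or if a joint passes its speed limit or range.

## Working session

There is one attempt and no reset: what is moved stays moved. The work goes in short steps, Python scripts to look and compute and a shell command to move; the robot and the scene stay as the last step left them, time stands still between calls to the robot, and variables do not carry over. Pictures are saved under pics/ and viewed, at most 10 in all, crops included, and the job is handed in when it is done.

```bash
mkdir -p pics; ls
python3 - <<'E'
from cell import env, read_camera
import cv2,numpy as np
for n in("top","side"):
    c=read_camera(n); cv2.imwrite(f"pics/{n}0.png",c["color"][...,::-1]); np.savez(f"{n}0.npz",**c)
    print(n,c["mtx"].tolist(),c["world_from_camera"].round(3).tolist())
print(env.get_obs())
E
```

```text
pics
top [[463.0361654305816, 0.0, 314.0390418871355], [0.0, 463.0361654305816, 240.04874539687245], [0.0, 0.0, 1.0]] [[-0.005, -0.999, 0.049, 0.545], [-1.0, 0.005, -0.013, 0.012], [0.012, -0.049, -0.999, 0.806], [0.0, 0.0, 0.0, 1.0]]
side [[478.0528229866975, 0.0, 316.97823745031957], [0.0, 478.0528229866975, 232.43803143264705], [0.0, 0.0, 1.0]] [[-0.984, -0.119, 0.136, 0.455], [-0.18, 0.579, -0.795, 0.708], [0.016, -0.806, -0.591, 0.622], [0.0, 0.0, 0.0, 1.0]]
{'time_s': 0.1, 'qpos': array([78.10019964, 18.43315603, -4.01587983, 83.16865167,  1.29477783,
       78.54167871, -3.26012491]), 'joint_velocities': array([-0.03440184, -0.0419002 , -0.03338421, -0.18520272,  0.10245153,
        0.00293864, -0.00896921]), 'effort': array([ 4.40413978e-04, -4.92568588e+01, -4.05253004e-01, -3.13397491e+01,
       -6.41463278e-02,  3.94744158e-02,  1.10267974e-04]), 'tool_pos': array([ 0.14283776, -0.63362248,  0.23858321]), 'tool_rot': array([-1.79901737e+02,  5.24310216e-03,  1.27095770e+01]), 'force': array([0.50727317, 0.08101312, 0.10528919]), 'wrist_torque': array([-0.04173203, -0.0362012 , -0.04164248]), 'grasp_force': 0.0, 'grip_width': 0.0866995714560336}
```

View pics/top0.png

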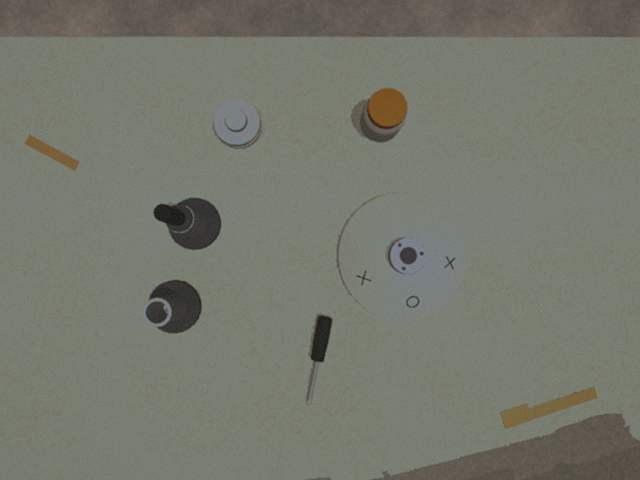

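View pics/side0.png

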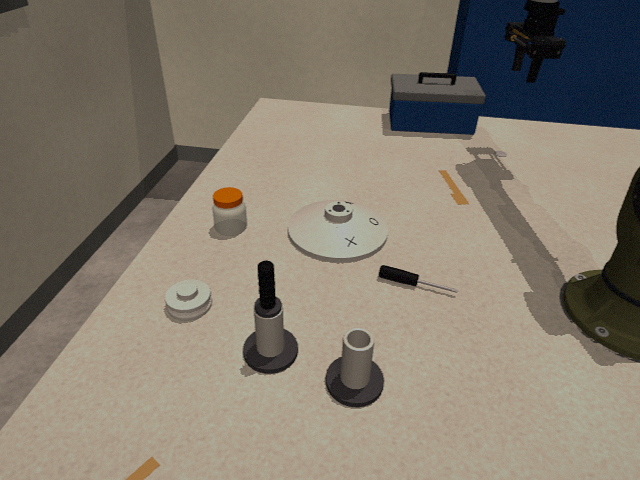

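Top view: the gauge stands in the holder at about (163,212) (handle end) and (194,223) (foot). An empty holder is at (178,306). The ring is at (413,301), with crosses at (364,278) and (450,263). The side view agrees: gauge at (267,300), ring at (374,221).

```bash
cat > h.py <<'E'
import numpy as np,cv2
def pts(c):
    K=c["mtx"];T=c["world_from_camera"];z=c["range_z"]
    v,u=np.mgrid[:480,:640]
    P=np.stack([(u-K[0,2])/K[0,0]*z,(v-K[1,2])/K[1,1]*z,z],-1)
    W=P@T[:3,:3].T+T[:3,3]; W[z==0]=np.nan
    return W
def circ(a):
    A=np.c_[2*a[:,:2],np.ones(len(a))];s=np.linalg.lstsq(A,(a[:,:2]**2).sum(1),rcond=None)[0]
    return s[:2],np.sqrt(s[2]+s[:2]@s[:2])
E
python3 - <<'E'
from h import *
for n,marks in(("top",[(413,301),(364,278),(450,263)]),("side",[(374,221),(351,242),(350,203)])):
    c=dict(np.load(n+"0.npz"));W=pts(c);g=cv2.cvtColor(c["color"],cv2.COLOR_RGB2GRAY).astype(float)
    print(n); M=[]
    for u,v in marks:
        r=9; s=np.s_[v-r:v+r+1,u-r:u+r+1]; a=g[s]; m=a<np.median(a)-25
        M.append(np.nanmean(W[s][m],0)); print(m.sum(),M[-1].round(4))
    M=np.array(M); print("circ",circ(M))
    # hub: high pts, flange
    cen=circ(M)[0]
    d=np.linalg.norm(W[...,:2]-cen,axis=-1)
    for lo,hi in((.052,.07),(.01,.045)):
        k=(d<.13)&(W[...,2]>lo)&(W[...,2]<hi); print(lo,k.sum(),np.nanmean(W[k],0).round(4),np.nanmedian(W[k],0).round(4))
    # cone fit on flank
    k=(d<.1)&(d>.055)&(W[...,2]>.015)&(W[...,2]<.05); Q=W[k]
    from scipy.optimize import least_squares
    f=lambda p:(Q[:,2]-(p[2]-np.tan(np.radians(25))*np.hypot(Q[:,0]-p[0],Q[:,1]-p[1])))
    r=least_squares(f,[*cen,.06],loss="soft_l1",f_scale=.002); print("cone",r.x.round(4),"z at r78",r.x[2]-.078*np.tan(np.radians(25)))
    # gauge
    k=(W[...,1]>.1)&(W[...,1]<.42)&(W[...,0]>.4)&(W[...,0]<.72)
    for lo,hi in((.125,.18),(.18,.2),(.10,.112),(.09,.105),(.006,.016)):
        q=W[k&(W[...,2]>lo)&(W[...,2]<hi)]; 
        for t in(0,1):
            e=q[(q[:,0]>.545)==t]
            if len(e): print(lo,hi,t,len(e),e.mean(0).round(4),e.min(0).round(3),e.max(0).round(3))
E
```

```text
top
60 [ 0.4786 -0.162   0.0281]
48 [ 0.519  -0.0798  0.0275]
45 [ 0.5438 -0.2265  0.0273]
circ (array([ 0.55592857, -0.1490295 ]), np.float64(0.07842624342055875))
0.052 1076 [ 0.5547 -0.1489  0.06  ] [ 0.5545 -0.1489  0.0601]
0.01 11666 [ 0.5539 -0.1456  0.027 ] [ 0.5533 -0.1422  0.0262]
cone [ 0.5547 -0.1496  0.0633] z at r78 0.02689953729298717
0.125 0.18 1 196 [0.6099 0.1993 0.154 ] [0.601 0.195 0.126] [0.624 0.213 0.18 ]
0.18 0.2 1 251 [0.6126 0.2072 0.1846] [0.601 0.196 0.18 ] [0.624 0.219 0.188]
0.1 0.112 0 144 [0.4702 0.2394 0.1011] [0.45  0.219 0.1  ] [0.492 0.262 0.104]
0.1 0.112 1 336 [0.6101 0.201  0.1074] [0.592 0.187 0.1  ] [0.633 0.226 0.112]
0.09 0.105 0 410 [0.471  0.2398 0.0987] [0.449 0.218 0.09 ] [0.492 0.262 0.104]
0.09 0.105 1 119 [0.6076 0.1941 0.0983] [0.591 0.186 0.09 ] [0.634 0.221 0.105]
0.006 0.016 0 1285 [0.4739 0.2299 0.012 ] [0.426 0.196 0.006] [0.544 0.338 0.016]
0.006 0.016 1 1216 [0.609  0.1973 0.012 ] [0.569 0.163 0.006] [0.657 0.25  0.016]
side
35 [ 0.479  -0.1615  0.0248]
39 [ 0.519  -0.0781  0.0252]
42 [ 0.5438 -0.1708  0.0482]
circ (array([ 0.5
[... 179 characters left out ...]
]
cone [ 0.5551 -0.1463  0.0612] z at r78 0.02478342188300662
0.125 0.18 1 472 [0.6117 0.2187 0.1531] [0.602 0.205 0.125] [0.626 0.224 0.18 ]
0.18 0.2 1 165 [0.6138 0.2122 0.1832] [0.603 0.199 0.18 ] [0.625 0.224 0.185]
0.1 0.112 0 13 [0.4776 0.2358 0.1003] [0.453 0.226 0.1  ] [0.492 0.262 0.101]
0.1 0.112 1 327 [0.612  0.2185 0.1061] [0.593 0.193 0.1  ] [0.635 0.231 0.112]
0.09 0.105 0 458 [0.4724 0.2457 0.0965] [0.45  0.221 0.09 ] [0.495 0.266 0.101]
0.09 0.105 1 246 [0.6098 0.2249 0.0977] [0.592 0.198 0.09 ] [0.636 0.234 0.105]
0.006 0.016 0 1443 [0.472  0.2573 0.0106] [0.428 0.206 0.006] [0.517 0.289 0.016]
0.006 0.016 1 1229 [0.6106 0.2237 0.0106] [0.57  0.167 0.006] [0.659 0.257 0.016]
```

Found: gauge axis about (0.613, 0.209) with the collar at z 0.100, ring (0.479, −0.162, 0.027), flange centre (0.555, −0.149). The ring radius, height and cross angles match the given sizes. The uphill bearing needs a tool yaw of about 9.5°. The tool can't be tilted, so I'll grip the handle, pivot it between the pads with the nose on bare bench, and then go to the ring.

```bash
python3 -m jog '[[1,1,-1,0,0.07],[1,1,-1,0,0],[1,1,-1,0,0],[1,1,-1,0,0],[1,1,-1,0,0],[1,1,-1,0,0],[1,1,-1,0,0],[1,1,-1,0,0],[1,1,-1,0,0],[1,1,-1,0,0],[1,1,-1,0,0],[1,1,-1,0,0]]' && python3 -m jog '[[1,1,-1,0,0],[1,1,-1,0,0],[1,1,-1,0,0],[1,1,-1,0,0],[1,1,-1,0,0],[1,1,-1,0,0],[1,1,-1,0,0],[1,1,-1,0,0],[1,1,-1,0,0],[1,1,-1,0,0],[1,1,-1,0,0],[1,1,-1,0,0]]' && python3 -m jog '[[1,1,-1,0,0],[1,1,-1,0,0],[1,1,-1,0,0],[1,1,-1,0,0],[1,0.5,-1,0,0],[1,0.5,-1,0,0],[1,0,-1,0,0],[1,0,-1,0,0],[1,0,-1,0,0],[1,0,-1,0,0],[1,0,-1,0,0],[1,0,0,0,0]]'; python3 -m jog '[[1,0,0,0,0],[1,0,0,0,0]]'
```

```text
time_s: 1.1
tool_pos: [0.3389, -0.3553, 0.2392]
tool_rot: [-180.0, 0.0, 9.6]
force: [0.3, -0.4, -0.2]
grip_width: 0.0867
grasp_force: 0.0
time_s: 2.1
tool_pos: [0.5357, -0.079, 0.2393]
tool_rot: [180.0, 0.0, 9.5]
force: [0.4, -0.8, -0.3]
grip_width: 0.0871
grasp_force: 0.0
time_s: 3.1
tool_pos: [0.5954, 0.1591, 0.2394]
tool_rot: [-179.8, 0.0, 10.0]
force: [-0.6, 0.4, 0.5]
grip_width: 0.0867
grasp_force: 0.0
time_s: 3.27
tool_pos: [0.5975, 0.1522, 0.2391]
tool_rot: [179.9, 0.0, 9.5]
force: [-0.2, -0.6, -0.5]
grip_width: 0.0867
grasp_force: 0.0
```

```bash
python3 -m jog '[[1,0.4,-0.9,0,0],[1,0.4,-0.9,0,0],[1,0.43,-0.87,0,0],[1,0,0,0,0],[1,0,0,0.5,0],[1,0,0,0.75,0],[1,0,0,0.75,0],[1,0,0,0.75,0],[1,0,0,0.75,0],[1,0,0,0.5,0],[1,0,0,0.3,0],[1,0,0,0,0]]'
python3 - <<'E'
from h import *
from cell import read_camera
a=[]
for n in("top","side"):
    c=read_camera(n); im=c["color"][...,::-1]
    a.append(im[130:330,80:320] if n=="top" else im[180:380,180:420])
cv2.imwrite("pics/g1.png",cv2.resize(np.hstack(a),None,fx=1.6,fy=1.6))
E
```

```text
time_s: 4.27
tool_pos: [0.6122, 0.2081, 0.1516]
tool_rot: [179.9, 0.2, 9.5]
force: [-0.3, 0.4, -0.1]
grip_width: 0.087
grasp_force: 0.0
```

View pics/g1.png

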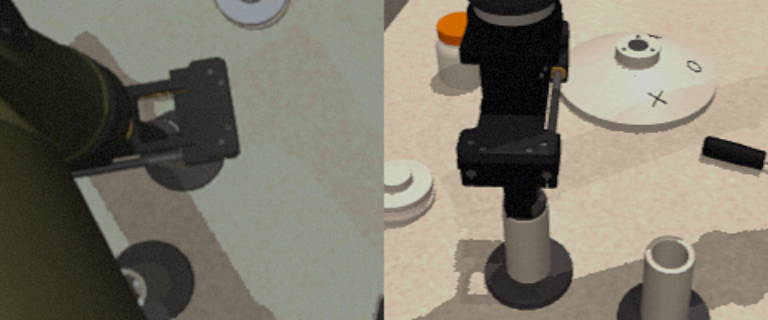

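The crop shows the jaws astride the handle (side part, about (520,190)). Next: close and draw the gauge straight up.

```bash
python3 -m jog '[[0,0,0,0,0],[0,0,0,0,0],[0,0,0,0,0],[0,0,0,0,0],[0,0,0,0,0],[0,0,0,0,0],[0,0,0,0,0],[0,0,0,0,0]]' 15; python3 -m jog '[[0,0,0,-0.2,0],[0,0,0,-0.5,0],[0,0,0,-0.7,0],[0,0,0,-0.8,0],[0,0,0,-0.8,0],[0,0,0,-0.8,0],[0,0,0,-0.8,0],[0,0,0,-0.5,0],[0,0,0,-0.3,0],[0,0,0,-0.1,0],[0,0,0,0,0],[0,0,0,0,0]]'
python3 - <<'E'
from h import *
from cell import read_camera
c=read_camera("side"); cv2.imwrite("pics/g2.png",cv2.resize(c["color"][100:400,150:450,::-1],None,fx=1.6,fy=1.6))
E
```

```text
time_s: 5.03
tool_pos: [0.6128, 0.2101, 0.1535]
tool_rot: [180.0, 0.0, 9.6]
force: [-0.9, 0.0, -0.1]
grip_width: 0.0418
grasp_force: 0.0
time_s: 6.03
tool_pos: [0.6124, 0.2099, 0.2627]
tool_rot: [180.0, 0.1, 9.6]
force: [-0.2, -0.3, -2.0]
grip_width: 0.0234
grasp_force: 15.0
```

View pics/g2.png

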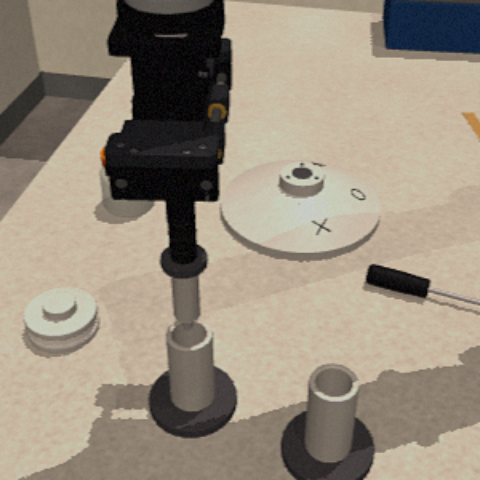

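Run:
```python
from h import *
from cell import read_camera
c=read_camera("side");W=pts(c);g=c["color"].astype(int)
d=np.linalg.norm(W[...,:2]-[.6125,.21],axis=-1)
for z in np.arange(.09,.30,.006):
    q=W[(d<.04)&(abs(W[...,2]-z)<.003)]
    if len(q): print(round(z,3),len(q),q[:,0].min().round(3),q[:,0].max().round(3),q[:,1].max().round(3))
```

```text
0.09 127 0.592 0.632 0.234
0.096 237 0.593 0.636 0.233
0.102 53 0.594 0.635 0.233
0.108 9 0.611 0.618 0.215
0.114 13 0.611 0.618 0.216
0.12 3 0.606 0.622 0.219
0.126 43 0.603 0.626 0.223
0.132 51 0.603 0.626 0.224
0.138 46 0.602 0.625 0.224
0.144 56 0.602 0.627 0.224
0.15 52 0.603 0.627 0.224
0.156 50 0.603 0.626 0.224
0.162 50 0.602 0.625 0.224
0.168 56 0.603 0.627 0.224
0.174 47 0.602 0.624 0.224
0.18 9 0.605 0.618 0.224
0.186 58 0.594 0.633 0.231
0.192 296 0.594 0.636 0.233
0.198 52 0.603 0.624 0.223
0.204 63 0.603 0.627 0.224
0.21 59 0.603 0.625 0.224
0.216 60 0.603 0.624 0.223
0.222 63 0.602 0.627 0.224
0.228 57 0.603 0.624 0.223
0.234 53 0.603 0.623 0.224
0.24 7 0.603 0.614 0.224
0.246 44 0.599 0.62 0.232
0.252 68 0.598 0.621 0.234
0.258 68 0.598 0.62 0.234
0.264 64 0.598 0.62 0.235
0.27 6 0.602 0.619 0.234
```

The gauge is clear of the tube, but the fingers closed late, so the grasp is near the handle's end (about 79 mm above the collar's underside). I'll reseat it and regrip lower.

```bash
python3 -m jog '[[0,0,0,0.4,0],[0,0,0,0.7,0],[0,0,0,0.8,0],[0,0,0,0.8,0],[0,0,0,0.7,0],[0,0,0,0.4,0],[0,0,0,0.2,0],[0,0,0,0.1,0],[0,0,0,0,0],[0.45,0,0,0,0],[0.45,0,0,0,0],[0.45,0,0,0,0]]'; python3 -m jog '[[0.45,0,0,0.4,0],[0.45,0,0,0.6,0],[0.45,0,0,0.3,0],[0,0,0,0.1,0],[0,0,0,0,0],[0,0,0,0,0],[0,0,0,0,0],[0,0,0,0,0]]'
```

```text
time_s: 7.13
tool_pos: [0.6135, 0.2105, 0.1829]
tool_rot: [-180.0, -0.1, 9.6]
force: [-0.3, 0.0, -0.7]
grip_width: 0.0352
grasp_force: 0.0
time_s: 7.8
tool_pos: [0.6127, 0.2101, 0.1535]
tool_rot: [180.0, 0.0, 9.6]
force: [-0.2, 0.2, -2.6]
grip_width: 0.0237
grasp_force: 15.0
```

```bash
python3 -m jog '[[0,0,0,0,0],[0,0,0,-0.3,0],[0,0,0,-0.6,0],[0,0,0,-0.9,0],[0,0,0,-0.9,0],[0,0,0,-0.9,0],[0,0,0,-0.9,0],[0,0,0,-0.7,0],[0,0,0,-0.3,0],[0,0,0,0,0],[0,0,0,0,0]]' 30; python3 -m jog '[[0,-0.2,0.3,0,0],[0,-0.5,0.7,0,0],[0,-0.7,1,0,0],[0,-0.7,1,0,0],[0,-0.7,1,0,0],[0,-0.7,1,0,0],[0,-0.5,0.6,0,0],[0,-0.2,0.3,0,0],[0,0,0,0,0],[0,0,0,0,0]]'
cat > axis.py <<'E'
from h import *
from cell import env,read_camera
import sys
def axis(show=None):
    o=env.get_obs();t=o["tool_pos"]; G=t+[0,0,.002]
    c=read_camera("side");W=pts(c)
    # points below the fingers, above the bench, near tool: barrel/collar/handle
    m=(np.linalg.norm(W[...,:2]-t[:2],axis=-1)<.12)&(W[...,2]<t[2]-.02)&(W[...,2]>max(.012,t[2]-.125))
    n,l,st,ce=cv2.connectedComponentsWithStats(m.astype(np.uint8))
    d=[np.nanmin(np.linalg.norm(W[l==i]-(t-[0,0,.03]),axis=1)) if st[i,4]>60 else 9 for i in range(1,n)]
    q=W[l==1+int(np.argmin(d))]
    # fit a line-axis cylinder (r=12.3 mm) through the points, collar rejected by robust loss
    from scipy.optimize import least_squares
    def f(p):
        u=np.array([p[2],p[3],1]);u/=np.linalg.norm(u);P=q-[p[0],p[1],t[2]-.05]
        return np.linalg.norm(np.cross(P,u),axis=1)-.0123
    b=None
    for a in(-.5,-.25,0,.25):
        r=least_squares(f,[t[0]-.05*a,t[1],a,0],loss="cauchy",f_scale=.001)
        if b is None or r.cost<b.cost:b=r
    u=np.array([b.x[2],b.x[3],1]);u/=np.linalg.norm(u);p=np.array([b.x[0],b.x[1],t[2]-.05])
    th=np.radians(o["tool_rot"][2]);tx=np.array([np.cos(th),np.sin(th),0]);ty=np.array([np.sin(th),-np.cos(th),0])
    print("pts",len(q),"axis",u.round(3),"tilt deg along tool x",np.degrees(np.arctan2(u@tx,u[2])).round(1),"tool y",np.degrees(np.arctan2(u@ty,u[2])).round(1),"axis at grasp z minus grasp",((p+u*(G[2]-p[2])/u[2])-G).round(4),"resid",np.median(abs(f(b.x))).round(4))
    # collar: points off axis 15-21 mm
    P=q-G; s=P@u; rr=np.linalg.norm(P-np.outer(s,u),axis=1); k=(rr>.016)&(rr<.024)
    if k.sum(): 
        print("collar s",np.percentile(s[k],[2,50,98]).round(4))
    s0=-.055; g0=p+u*((G-p)@u)
    print("tip est",(g0+u*(s0-.08)).round(4))
    if show: cv2.imwrite(show,c["color"][...,::-1])
if __name__=="__main__": axis(*sys.argv[1:])
E
python3 axis.py
```

```text
time_s: 8.72
tool_pos: [0.6127, 0.2101, 0.2637]
tool_rot: [180.0, -0.0, 9.6]
force: [-0.0, 0.6, -2.3]
grip_width: 0.0234
grasp_force: 30.0
time_s: 9.55
tool_pos: [0.5495, 0.08, 0.2632]
tool_rot: [-180.0, 0.0, 9.5]
force: [-0.2, 0.4, -1.8]
grip_width: 0.0236
grasp_force: 30.0
pts 865 axis [ 0.002 -0.004  1.   ] tilt deg along tool x 0.1 tool y 0.2 axis at grasp z minus grasp [0.0033 0.0005 0.    ] resid 0.001
collar s [-0.057  -0.0501 -0.0478]
tip est [0.5525 0.081  0.1302]
```

```bash
python3 -m jog '[[0,0,0,0.4,0],[0,0,0,0.8,0],[0,0,0,1,0],[0,0,0,1,0],[0,0,0,1,0],[0,0,0,1,0],[0,0,0,0.7,0],[0,0,0,0.4,0],[0,0,0,0.3,0],[0,0,0,0.15,0],[0,0,0,0,0],[0,0,0,0,0]]' 30; python3 -m jog '[[0,0,0,0,0],[0,0,0,0,0],[0,0,0,0,0]]' 8;  python3 -m jog '[[0,-0.28,0,0.01,0],[0,-0.29,0,0.02,0],[0,-0.28,0,0.03,0],[0,-0.28,0,0.04,0],[0,-0.28,0,0.055,0],[0,-0.28,0,0.065,0],[0,0,0,0,0]]'; python3 axis.py pics/p1.png
```

```text
time_s: 10.6
tool_pos: [0.5498, 0.0805, 0.1293]
tool_rot: [-180.0, -0.0, 9.6]
force: [-1.4, 1.1, 0.8]
grip_width: 0.0232
grasp_force: 30.0
time_s: 10.85
tool_pos: [0.5503, 0.0802, 0.1294]
tool_rot: [-180.0, -0.1, 9.6]
force: [-1.1, 1.1, -0.2]
grip_width: 0.0237
grasp_force: 8.0
time_s: 11.43
tool_pos: [0.5148, 0.0736, 0.1238]
tool_rot: [179.9, 0.1, 9.5]
force: [-0.0, 1.0, 0.4]
grip_width: 0.0241
grasp_force: 8.0
pts 673 axis [-0.252 -0.045  0.967] tilt deg along tool x -14.8 tool y 0.1 axis at grasp z minus grasp [0.0047 0.0012 0.    ] resid 0.0009
collar s [-0.1164 -0.0524 -0.0302]
tip est [ 0.5532  0.0808 -0.0035]
```

View pics/p1.png

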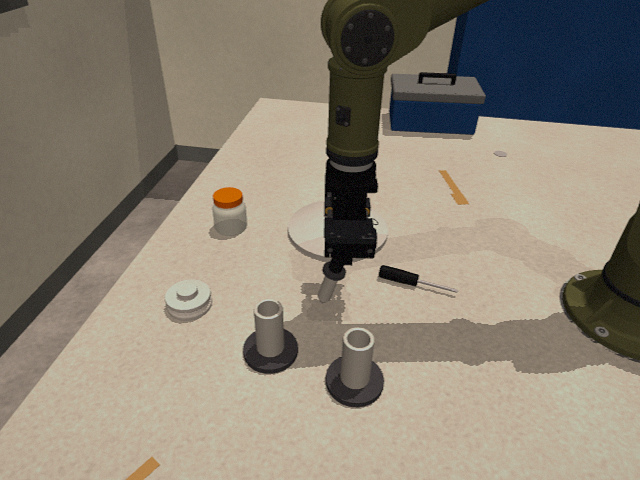

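The picture shows the gauge leaning toward the robot (nose near (322,300)). The pivoting works: 14.8° so far. I'll go on to 25°, tighten and lift.

```bash
python3 -m jog '[[0,-0.27,0,0.08,0],[0,-0.27,0,0.09,0],[0,-0.27,0,0.1,0],[0,-0.27,0,0.11,0],[0,0,0,0,0],[0,0,0,0,0]]'; python3 axis.py; python3 -m jog '[[0,0,0,0,0],[0,0,0,0,0],[0,0,0,0,0],[0,0,0,-0.3,0],[0,0,0,-0.7,0],[0,0,0,-0.8,0],[0,0,0,-0.8,0],[0,0,0,-0.8,0],[0,0,0,-0.6,0],[0,0,0,0,0],[0,0,0,0,0]]' 45;  python3 axis.py
```

```text
time_s: 11.98
tool_pos: [0.4939, 0.0702, 0.1161]
tool_rot: [180.0, 0.1, 9.5]
force: [-0.9, -0.1, 1.0]
grip_width: 0.0235
grasp_force: 8.0
pts 678 axis [-0.391 -0.066  0.918] tilt deg along tool x -23.3 tool y 0.0 axis at grasp z minus grasp [0.0076 0.0016 0.    ] resid 0.0009
collar s [-0.118  -0.0673 -0.0321]
tip est [ 0.5529  0.0806 -0.0031]
time_s: 12.95
tool_pos: [0.4953, 0.0706, 0.1968]
tool_rot: [180.0, -0.1, 9.6]
force: [0.1, 0.3, -2.8]
grip_width: 0.0228
grasp_force: 45.0
pts 818 axis [-0.393 -0.072  0.917] tilt deg along tool x -23.5 tool y 0.4 axis at grasp z minus grasp [0.0078 0.0014 0.    ] resid 0.001
collar s [-0.1175 -0.0676 -0.0327]
tip est [0.5549 0.0815 0.078 ]
```

```bash
cat > tip.py <<'E'
from h import *
from cell import env,read_camera
from scipy.optimize import least_squares
o=env.get_obs();t=o["tool_pos"];th=np.radians(o["tool_rot"][2]);tx=np.array([np.cos(th),np.sin(th),0]);ty=np.array([np.sin(th),-np.cos(th),0])
u0=np.array([0,0,1.])-.45*tx;u0/=np.linalg.norm(u0);p0=t+.007*tx
for n in("side","top"):
    c=read_camera(n);W=pts(c).reshape(-1,3);u,p=u0,p0
    for it in range(3):
        P=W-p;s=P@u;rr=np.linalg.norm(P-s[:,None]*u,axis=1)
        q=W[(s>-.112)&(s<-.025)&(rr<.017 if it else rr<.025)]
        f=lambda a:(lambda v:np.linalg.norm(np.cross(q-p-a[0]*tx-a[1]*ty,v/np.linalg.norm(v)),axis=1)-.0123)(u0+a[2]*tx+a[3]*ty)
        r=least_squares(f,[0,0,0,0],loss="cauchy",f_scale=.001);a=r.x
        p=p+a[0]*tx+a[1]*ty;u=u0+a[2]*tx+a[3]*ty;u/=np.linalg.norm(u)
    P=W-p;s=P@u;rr=np.linalg.norm(P-s[:,None]*u,axis=1)
    col=s[(rr>.017)&(rr<.0225)&(s>-.08)&(s<-.03)];nose=s[(rr<.007)&(s<-.09)&(s>-.16)];bar=s[(rr<.014)&(rr>.009)&(s<-.06)&(s>-.16)]
    print(n,len(q),"tilt x",np.degrees(np.arctan2(u@tx,u[2])).round(1),"y",np.degrees(np.arctan2(u@ty,u[2])).round(1),"u",u.round(3),"res",np.median(abs(f(a))).round(4))
    for k,v in(("collar",col),("nose",nose),("bar",bar)):
        if len(v):print(k,len(v),np.percentile(v,[0,5,95,100]).round(4))
    if len(nose):
        T=p+u*nose.min();print("tip",T.round(4),"tip-tcp world",(T-t).round(4),"tool",np.round([(T-t)@tx,(T-t)@ty,-(T-t)[2]],4))
E
python3 tip.py
```

```text
side 589 tilt x -23.6 y 0.3 u [-0.395 -0.071  0.916] res 0.0006
collar 162 [-0.0542 -0.0528 -0.0445 -0.0437]
nose 26 [-0.1308 -0.1304 -0.1212 -0.1194]
bar 380 [-0.1151 -0.1119 -0.0632 -0.0601]
tip [0.5545 0.0813 0.0761] tip-tcp world [ 0.0599  0.0108 -0.1199] tool [ 0.0608 -0.0007  0.1199]
top 162 tilt x -21.6 y 16.9 u [-0.304 -0.327  0.894] res 0.0018
collar 6 [-0.0793 -0.0791 -0.0716 -0.0708]
bar 81 [-0.1081 -0.1044 -0.0687 -0.0647]
```

```bash
python3 -m jog '[[0,0,0,0.4,0],[0,0,0,0.8,0],[0,0,0,0.9,0],[0,0,0,0.9,0],[0,0,0,0.6,0],[0,0,0,0.3,0],[0,0,0,0.1,0],[0,0,0,0,0]]' 45; python3 -m jog '[[0,0,0,0,0],[0,0,0,0,0],[0,-0.1,0,0.04,0],[0,-0.1,0,0.04,0],[0,0,0,0,0],[0,0,0,0,0]]' 8; python3 -m jog '[[0,0,0,0,0],[0,0,0,0,0],[0,0,0,0,0],[0,0,0,-0.3,0],[0,0,0,-0.7,0],[0,0,0,-0.8,0],[0,0,0,-0.8,0],[0,0,0,-0.8,0],[0,0,0,-0.6,0],[0,0,0,0,0],[0,0,0,0,0]]' 45;  python3 tip.py
```

```text
time_s: 13.77
tool_pos: [0.4949, 0.0707, 0.1165]
tool_rot: [-180.0, 0.0, 9.6]
force: [-1.3, -0.4, 1.3]
grip_width: 0.0225
grasp_force: 45.0
time_s: 14.27
tool_pos: [0.4912, 0.0699, 0.1153]
tool_rot: [180.0, -0.1, 9.6]
force: [-0.1, -0.5, 0.6]
grip_width: 0.0236
grasp_force: 8.0
time_s: 15.18
tool_pos: [0.4909, 0.0697, 0.1949]
tool_rot: [180.0, -0.0, 9.5]
force: [-0.5, 0.1, -2.5]
grip_width: 0.023
grasp_force: 45.0
side 597 tilt x -25.0 y 0.3 u [-0.415 -0.075  0.907] res 0.0007
collar 149 [-0.0539 -0.0524 -0.0446 -0.0437]
nose 25 [-0.1299 -0.1297 -0.1211 -0.1206]
bar 373 [-0.1154 -0.112  -0.0632 -0.0601]
tip [0.5532 0.0808 0.0772] tip-tcp world [ 0.0623  0.0111 -0.1178] tool [ 0.0632 -0.0006  0.1178]
top 212 tilt x -22.7 y 3.5 u [-0.371 -0.12   0.921] res 0.0015
collar 35 [-0.0499 -0.0494 -0.0422 -0.0414]
bar 165 [-0.1118 -0.1087 -0.072  -0.0693]
```

```bash
python3 -m jog '[[0,-0.15,0.3,0,0],[0,-0.35,0.7,0,0],[0,-0.5,1,0,0],[0,-0.5,1,0,0],[0,-0.5,1,0,0],[0,-0.5,1,0,0],[0,-0.5,1,0,0],[0,-0.5,1,0,0],[0,-0.5,1,0,0],[0,-0.5,1,0,0],[0,-0.5,1,0,0],[0,-0.4,0.7,0,0]]'; python3 -m jog '[[0,-0.2,0.4,0,0],[0,-0.13,0.24,0,0],[0,0,0,0,0],[0,0,0,0,0]]'; python3 tip.py
python3 - <<'E'
from h import *
from cell import read_camera
a=read_camera("side")["color"][100:300,250:450,::-1]
b=read_camera("top")["color"][200:400,320:520,::-1]
cv2.imwrite("pics/r1.png",cv2.resize(np.hstack([a,b]),None,fx=2,fy=2))
E
```

```text
time_s: 16.28
tool_pos: [0.4183, -0.1614, 0.194]
tool_rot: [-180.0, 0.1, 9.4]
force: [0.4, 0.8, -2.4]
grip_width: 0.0231
grasp_force: 45.0
time_s: 16.62
tool_pos: [0.4158, -0.1719, 0.1947]
tool_rot: [-180.0, 0.0, 9.6]
force: [0.5, 0.7, -2.9]
grip_width: 0.023
grasp_force: 45.0
side 437 tilt x -24.5 y 0.7 u [-0.407 -0.08   0.91 ] res 0.0009
collar 96 [-0.054  -0.053  -0.0447 -0.044 ]
nose 25 [-0.1309 -0.1305 -0.1204 -0.1199]
bar 263 [-0.1157 -0.1123 -0.0629 -0.06  ]
tip [ 0.4779 -0.1601  0.0756] tip-tcp world [ 0.0622  0.0118 -0.1191] tool [ 0.0633 -0.0013  0.1191]
top 595 tilt x -24.8 y 0.1 u [-0.414 -0.071  0.907] res 0.0005
collar 225 [-0.0523 -0.0494 -0.0424 -0.041 ]
nose 7 [-0.1283 -0.1282 -0.1246 -0.1245]
bar 322 [-0.1135 -0.1096 -0.0656 -0.0619]
tip [ 0.4767 -0.1626  0.0782] tip-tcp world [ 0.0609  0.0093 -0.1165] tool [0.0616 0.0009 0.1165]
```

View pics/r1.png

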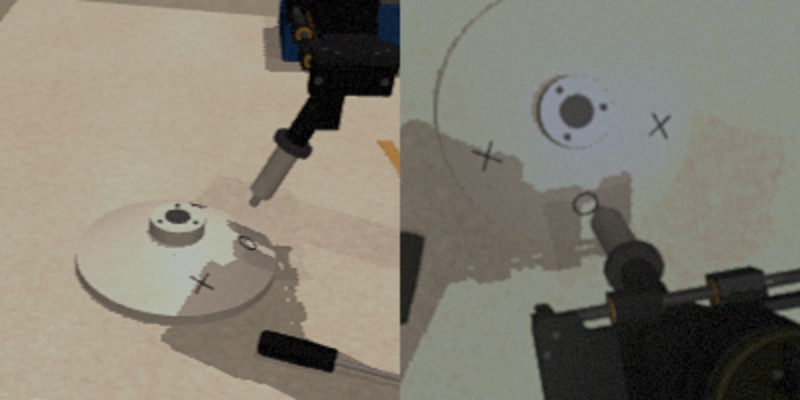

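The tip is above the ring in both views, and both cameras agree to about 1 mm with tilt about 24.7°. I'll descend with a small pre-offset, then close along the gauge's axis.

```bash
python3 -m jog '[[0,-0.14,0,0.3,0],[0,-0.14,0.03,0.6,0],[0,0,0,0.6,0],[0,0,0,0.25,0],[0,0,0,0,0],[0,0,0,0,0],[0,0.093,0,0.2,0],[0,0.093,0,0.2,0],[0,0,0,0,0],[0,0,0,0,0]]'; python3 tip.py; for i in 1 2 3 4; do python3 -c "
from cell import env,read_camera
read_camera('top');o=env.get_obs();print(o['force'],o['tool_pos'])"; done
```

```text
time_s: 17.65
tool_pos: [0.4139, -0.1735, 0.1518]
tool_rot: [-180.0, 0.0, 9.6]
force: [0.7, 0.1, -2.5]
grip_width: 0.023
grasp_force: 45.0
side 402 tilt x -24.7 y 0.8 u [-0.41  -0.081  0.909] res 0.0009
collar 91 [-0.0537 -0.0527 -0.0446 -0.0441]
nose 31 [-0.141  -0.1405 -0.121  -0.1201]
bar 279 [-0.1414 -0.1399 -0.0629 -0.06  ]
tip [ 0.4803 -0.1609  0.0237] tip-tcp world [ 0.0663  0.0127 -0.1281] tool [ 0.0675 -0.0015  0.1281]
top 513 tilt x -24.7 y 0.1 u [-0.412 -0.072  0.909] res 0.0006
collar 196 [-0.052  -0.0502 -0.0418 -0.0399]
nose 40 [-0.1399 -0.1392 -0.1246 -0.1242]
bar 359 [-0.1399 -0.138  -0.0681 -0.0629]
tip [ 0.4793 -0.1638  0.0247] tip-tcp world [ 0.0653  0.0097 -0.1271] tool [0.066  0.0013 0.1271]
[-0.2424958  -0.02639441 -2.39905924] [ 0.41397134 -0.17372389  0.15209447]
[ 0.01414082 -0.66898782 -1.79615134] [ 0.41395337 -0.173726    0.15210507]
[-0.48165169  0.5227789  -2.73344948] [ 0.41392226 -0.17375427  0.15211051]
[-0.07214103  0.3616801  -1.66891747] [ 0.41391711 -0.17374104  0.15209493]
```

```bash
cat > f.py <<'E'
from cell import env,read_camera
import numpy as np
F=[]
for i in range(6):
    read_camera('top');o=env.get_obs();F.append(o['force'])
print("mean force",np.mean(F,0).round(2),"tcp",o['tool_pos'].round(4),"t",o['time_s'])
E
python3 -m jog '[[0,0.093,0,0.2,0],[0,0,0,0,0],[0,0,0,0,0]]'>/dev/null; python3 f.py; python3 -m jog '[[0,0.047,0,0.1,0],[0,0,0,0,0],[0,0,0,0,0]]'>/dev/null; python3 f.py; python3 -m jog '[[0,0.047,0,0.1,0],[0,0,0,0,0],[0,0,0,0,0]]'>/dev/null; python3 f.py
```

```text
mean force [ 0.19 -0.06 -1.98] tcp [ 0.4157 -0.1734  0.148 ] t 18.5
mean force [-0.09 -0.53 -0.41] tcp [ 0.4167 -0.1733  0.1461] t 19.05
mean force [-0.53 -0.91  0.41] tcp [ 0.4176 -0.1731  0.144 ] t 19.6
```

```bash
python3 -m jog '[[0,0.04,0,0.085,0],[0,0,0,0,0],[0,0,0,0,0]]'>/dev/null; python3 f.py;python3 f.py; python3 tip.py|grep -v nose
python3 - <<'E'
from h import *
from cell import read_camera
a=read_camera("side")["color"][170:270,320:420,::-1]
b=read_camera("top")["color"][250:350,370:470,::-1]
cv2.imwrite("pics/r2.png",cv2.resize(np.hstack([a,b]),None,fx=4,fy=4,interpolation=cv2.INTER_CUBIC))
E
```

```text
mean force [-0.71 -0.68  1.12] tcp [ 0.4184 -0.1729  0.1423] t 20.15
mean force [-0.76 -1.12  0.92] tcp [ 0.4183 -0.173   0.1423] t 20.45
side 411 tilt x -25.4 y 0.6 u [-0.421 -0.081  0.903] res 0.0009
collar 89 [-0.0538 -0.0529 -0.0453 -0.0443]
bar 275 [-0.1305 -0.1292 -0.0631 -0.06  ]
tip [ 0.4813 -0.1612  0.0242] tip-tcp world [ 0.0629  0.0117 -0.1181] tool [ 0.064  -0.0011  0.1181]
top 489 tilt x -25.0 y 0.0 u [-0.417 -0.071  0.906] res 0.0005
collar 194 [-0.0531 -0.0504 -0.0424 -0.0406]
bar 330 [-0.1304 -0.1279 -0.067  -0.0638]
tip [ 0.4797 -0.164   0.0247] tip-tcp world [ 0.0614  0.0089 -0.1176] tool [0.062  0.0014 0.1176]
```

View pics/r2.png

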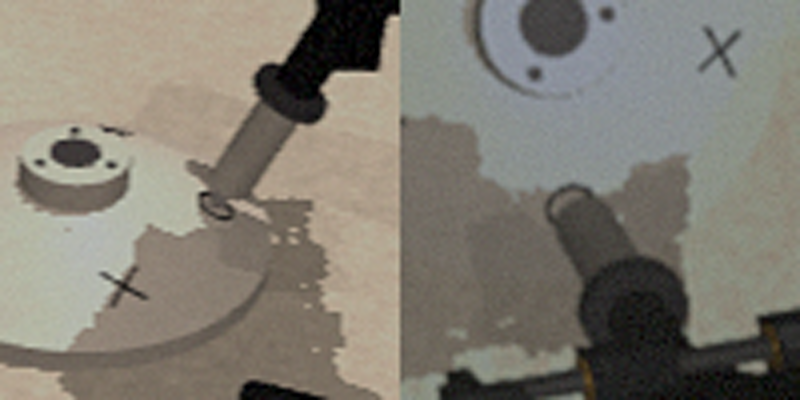

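The nose sits inside the ring in both views (side (222,205), top (570,200)). Tilt is about 25.2°, and the force has risen by about 3.5 N, which is half travel. Handing in.

```bash
python3 -c "
from cell import env
print(env.sign_off())"
```

```text
the job is handed in; nothing more can be done
None
```

The job is handed in with the gauge still held on the ring, about 25° from vertical (square to the flank) by both cameras, and the nose pressed to about half travel (roughly 3.5 N); the sign-off returned no verdict.

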